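# Book the amber bottle in with the handheld scanner

## Robot

A 7-joint arm with a two-finger parallel gripper is mounted at the origin on a cart in front of the work surface, level with it; the furniture and walls round the work are solid. World frame = base frame: x ahead of the robot, y to its left, z up, the work surface at z = 0. Lengths are in mm, angles in rad, forces in N, time in s.
With the tool pointing down it reaches from about 400 to 875 mm from the base axis. Payload 4.4 kg.
Tool frame: the origin (TCP) lies midway between the tips of the shut fingers; the grasp point (between the pads) lies 19 mm behind it (ctrl.pinch_z is the distance from the TCP to the grasp point, in mm); z points along the fingers, y is the line along which they close (so a half turn about z gives the same grasp; the last joint's range is limited). The gripper opens to 85 mm and grips with 20 to 120 N. Pads are 22 mm wide; open, the fingers measure 114 mm over their backs; the gripper's body (76 mm by 85 mm) begins 54 mm behind the grasp point. The pads swing forward as they close: fully open they stand 13 mm farther back than shut.
Start: joints at [-1.263, 0.628, 0.038, 1.517, -0.027, 0.996, -0.02], TCP at [237.329, 605.139, 231.313] pointing down, gripper open.
Joint ranges: [-3.06, 3.06], [-0.37, 2.12], [-1.25, 1.32], [0.18, 2.47], [-1.1, 4.24], [0.23, 1.98], [-2.94, 2.94]. Speed limits (rad/s): [2.57, 2.57, 3.14, 3.14, 3.14, 3.14, 3.14].

## Interface

Orientations are given as [roll, pitch, yaw] about the fixed x, y, z axes, in that order (R = Rz(yaw) Ry(pitch) Rx(roll)).
In Python, from cell import read_state, cams, order, ctrl gives the robot as it stands.
- The arm moves only by the tool move_arm, never from a script. Its argument "targets" is text: rows parted by semicolons, each of 7 numbers parted by spaces: the gripper's target within -1 to 1 (fully open at 1, half-way at 0, shut at -1), then the shift along the tool's x, y, z in cm, then the turn, a rotation vector about the tool's x, y, z in degrees. A call has 1 to 5 rows; each row shifts and turns the commanded pose from where the row before left it, along the tool's axes as they then stand; what a row does not reach is not made up. A row lasts 1/12 s, in which the tool goes at most 41.7 mm and 7.16 degrees, less where a joint would pass 70% of its speed; a pose out of reach is approached as far as the arm can. A call with a gripper value outside its range is refused whole. The fingers move at their own pace and stop on an object; the grip force is fixed at half the most. Time passes only in rows, so rows that do not move let the fingers close. It gives the time, the measured TCP pose, the force, the opening and the grip force at its end, in the units of the state.
- read_state(): the state, without advancing time (a new reading comes with each control period).
- cams.get_image(name): name is "scene" or "top" or "wrist"; returns a dict with "color" (420x560x3 uint8, red, green, blue), "fovy" (degrees; the focal length in pixels is half the picture's height over the tangent of half this angle, whatever the lens; pixels are square), "cx", "cy" (the principal point, pixels), "rvec" (rotation vector, rad) and "tvec" (3), from world to camera coordinates, as OpenCV has them. Camera axes: x right, y down, z forward; pixel columns grow to the right and rows downward; lengths in mm; the calibration is good to about 2 mm. A picture is of the moment at which its call begins. There is no depth.
- order.finish_job(): hands the job in; it is judged then, once.
The state is a dict: "clock": time; "qpos": joint angles; "qd": joint speeds; "tau": joint torques, N m; "eef_pos": TCP position; "tool_rot": TCP orientation; "force": force on the tool from outside, world axes, zero at the start; "torque": the same for the moment, N m; "width": finger opening in mm; "gripper_force": force on a finger pad.
Only numpy, scipy, OpenCV 4.12 (cv2) and the standard library are available. Lean on these libraries where they do the work, as an engineer would, in place of code of your own. Each camera call takes 0.05 s, during which the arm holds its last target. There are 200 camera calls.

## Task

Book the amber glass bottle into the lab's inventory: draw the handheld barcode scanner back out of its charging dock, aim it level and squarely at the barcode sticker on the amber bottle from about 10 cm away and hold it still there for a second or two. Then put it back in the dock, pushed nose first fully home under the hood until it meets the stop, and let go of it. Do not read the clear bottle's barcode, and leave the bottles and the other things on the bench where they stand.

Things in the scene. Friction and masses are not known exactly. Their poses are not given: they have to be found in the camera images.
- scanner: Stick-shaped handheld barcode scanner, light grey, dark rubber nose and tail, blue button on top, 162 mm long, 0.13 to 0.24 kg. Origin on the beam axis; x along the beam, out of the nose; z up (button side). Handle x -80..+15 mm, y +-17, z -15..+11; head x +15..+82, y +-22, z -15..+15. Underside flat. Nothing to press: it reads by itself when aimed.
- scanner_grip (a point): Where to take the scanner: middle of the handle's upright flat sides, 34 mm apart along the scanner's y, at x = -25, z = -2 mm of the scanner. From above the fingers pass on either side of the dock's rail.
- window (a point): Centre of the dark red window in the scanner's nose, on the beam axis at x = +82 mm of the scanner. It reads a sticker 40 to 170 mm in front of it, when the scanner is right way up (within 0.4 rad) and held still (under 20 mm/s and 0.15 rad/s) for 1 s on end.
- dock: Black charging dock fixed to the bench; base plate 196 x 78 x 8 mm. Origin on the bench under its middle; x into the hood, z up. The scanner lies level on a rail 22 mm wide (y +-11), x -74..+38 mm, top at z = 26, its handle overhanging both sides. There is no catch: it slides freely. Home, the scanner's origin is at x 1, y 0, z 41 mm and its axes are parallel to the dock's; it starts so.
- dock_mouth (a point): Centre of the hood's open mouth, at x = 38, z = 44 mm of the dock. The hood is a fixed box round the scanner's head, inside y +-25 mm, z 26..63 mm, top at z = 68; cheeks flare out in front of it from x = 24 mm. It bars lifting: draw the scanner back along the dock's -x by 50 mm or more first, and return it the same way.
- dock_stop (a point): Centre of the stop wall at the back of the hood, x = 83 mm, z = 41 mm of the dock. The scanner is fully home when its nose touches this rigid wall.
- amber_bottle: Amber (brown) glass reagent bottle with ground stopper, 60 mm in diameter, 132 mm tall, loose, upright. Origin at the centre of its underside, z up. Its barcode sticker faces along the bottle's -x axis.
- amber_bottle_barcode (a point): Centre of the amber bottle's barcode sticker (white, 48 x 36 mm, upright black bars), 30 mm from the bottle's axis, 50 mm above its underside. It is read when the beam passes within 16 mm of this point, both sideways and in height, and runs within 0.38 rad of the bottle's +x (square to the sticker).
- clear_bottle: Clear plastic bottle with white cap, 64 mm in diameter, 182 mm tall, loose, upright; it may have changed places with the amber one. Origin at the centre of its underside. Its own barcode sticker, facing along its -x axis, must not be read.
- clear_bottle_barcode (a point): Centre of the clear bottle's barcode sticker, 32 mm from the bottle's axis, 50 mm above its underside.
- timer: Bystander: white bench timer lying on its back, 52 x 72 x 14 mm, origin at the centre of its underside.
- beaker: Bystander: low glass beaker, 63 mm in diameter, 70 mm tall, origin at the centre of its underside.
- red_marker: Bystander: red felt marker lying down, 130 mm long along its y axis, 16 mm thick, origin at the middle of its underside.
There are look-alikes about, which are no part of the job. Leave any blue or green look-alike of the clear_bottle alone.

How it is judged (in metres and radians):
On the way:
1. the scanner, held still and squarely in front of the amber bottle, reads its barcode (x of amber_bottle_barcode in the frame of scanner between 0.122 and 0.252 m and y of amber_bottle_barcode in the frame of scanner between -0.016 and 0.016 m and z of amber_bottle_barcode in the frame of scanner between -0.016 and 0.016 m and angle between the x axis of scanner and the x axis of amber_bottle, either way round below 0.38 rad and x of window in the frame of amber_bottle below -0.05 m and angle between scanner's own z axis and vertical below 0.4 rad and linear speed of scanner below 0.02 m/s and angular speed of scanner below 0.15 rad/s), for 1 s.
At the end, for the whole second after the job is handed in: The scanner lies level and still in the dock, nose under the hood: within 6 mm of the stop and sideways, 4 mm in height, 0.12 rad in line. Both bottles stand upright within 20 mm, and the timer, beaker and marker lie within 30 mm, of where they were (x of scanner in the frame of dock above -0.006 m and y of scanner in the frame of dock between -0.006 and 0.006 m and z of scanner in the frame of dock between 0.037 and 0.045 m and angle between the x axis of scanner and the x axis of dock, either way round below 0.12 rad and angle between each of scanner, amber_bottle, clear_bottle's own z axis and vertical below 0.1 rad and linear speed of scanner below 0.02 m/s and distance of each of amber_bottle, clear_bottle from where it was at the start of the episode below 0.02 m and distance of each of timer, beaker, red_marker from where it was at the start of the episode below 0.03 m); the robot touches nothing.
It fails at once if the clear bottle's barcode is read (scanner held still and aimed squarely at it) (x of clear_bottle_barcode in the frame of scanner between 0.122 and 0.252 m and y of clear_bottle_barcode in the frame of scanner between -0.016 and 0.016 m and z of clear_bottle_barcode in the frame of scanner between -0.016 and 0.016 m and angle between the x axis of scanner and the x axis of clear_bottle, either way round below 0.38 rad and x of window in the frame of clear_bottle below -0.05 m and angle between scanner's own z axis and vertical below 0.4 rad and linear speed of scanner below 0.02 m/s and angular speed of scanner below 0.15 rad/s).
It fails at once if the scanner is pushed against the amber bottle (contact force between scanner and amber_bottle above 1.5 N).
It fails at once if a bottle is shoved or knocked over (distance of any of amber_bottle, clear_bottle from where it was at the start of the episode above 0.02 m or angle between any of amber_bottle, clear_bottle's own z axis and vertical above 0.3 rad).
It fails at once if the timer, the beaker or the marker is moved more than 30 mm (distance of any of timer, beaker, red_marker from where it was at the start of the episode above 0.03 m).
It also fails if it takes over 58 s, if anything falls off the work surface, if the arm or the gripper's body presses on something with over 40 N, if the wrist force passes 120 N, or if a joint passes its speed limit or range.

## Working session

There is one attempt and no reset: what is moved stays moved. The work goes in short steps, Python scripts to look and compute and a tool call to move; the robot and the scene stay as the last step left them, time stands still between calls to the robot, and variables do not carry over. Pictures are saved under pics/ and viewed, at most 10 in all, crops included, and the job is handed in when it is done.

Besides the shell and the picture viewer there is one more tool, called as name(argument=value, ...) on one line, values as JSON. move_arm: Moves the arm, as the interface text tells. Its arguments: {"type":"object","properties":{"targets":{"type":"string"}},"required":["targets"]}

```bash
mkdir -p pics
cat > h.py <<'E'
import numpy as np,cv2
from cell import read_state,cams,order,ctrl
def grab(n,f=None):
    d=cams.get_image(n)
    if f: cv2.imwrite('pics/'+f,d['color'][:,:,::-1])
    return d
def K(d):
    f=d['color'].shape[0]/2/np.tan(np.radians(d['fovy'])/2)
    return f
def ray(d,u,v):
    R=cv2.Rodrigues(np.array(d['rvec'],float))[0];t=np.array(d['tvec'],float).ravel()
    f=K(d);r=R.T@np.array([(u-d['cx'])/f,(v-d['cy'])/f,1]);return -R.T@t,r
def onz(d,u,v,z):
    c,r=ray(d,u,v);return c+r*(z-c[2])/r[2]
def proj(d,p):
    R=cv2.Rodrigues(np.array(d['rvec'],float))[0];t=np.array(d['tvec'],float).ravel()
    q=R@np.array(p,float)+t;return K(d)*q[:2]/q[2]+[d['cx'],d['cy']]
E
python3 - <<'E'
from h import *
for n in('scene','top'):
    d=grab(n,n+'0.png');print(n,d['fovy'],ray(d,280,210))
print(read_state(), ctrl.pinch_z)
E
```

```text
scene 45.76416487079867 (array([-390.7621916 , -616.37173944,  772.41050229]), array([ 0.72607839,  0.42595471, -0.53988947]))
top 48.48272768917251 (array([ 451.32371914,  -25.00553348, 1322.08267603]), array([ 0.10229817,  0.00542811, -0.9947919 ]))
{'clock': 0.1, 'qpos': array([-1.26282299,  0.62926102,  0.03841817,  1.51824345, -0.02699633,
        0.99632079, -0.01999146]), 'qd': array([ 0.00073488, -0.0022209 , -0.00048986, -0.00394788,  0.00035563,
        0.00141668,  0.0007822 ]), 'tau': array([ 3.73491363e-03, -5.64537907e+01,  1.23023942e+00, -1.93975890e+01,
        1.11707955e-02,  5.35837127e-03,  1.07028413e-05]), 'eef_pos': array([237.08996269, 604.62138308, 230.48363492]), 'tool_rot': array([-3.13987707e+00,  4.77910901e-06,  2.76785192e+00]), 'force': array([-0.22841978, -0.04501975,  0.13442574]), 'torque': array([ 0.04203325,  0.01379989, -0.0018746 ]), 'gripper_force': 0.0, 'width': 85.44952938486871} 18.700000000000003
```

View pics/scene0.png

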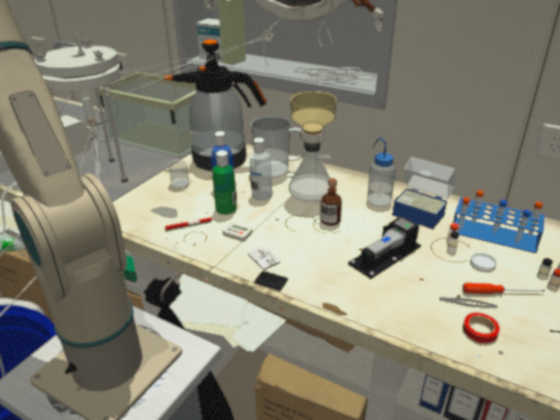

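View pics/top0.png

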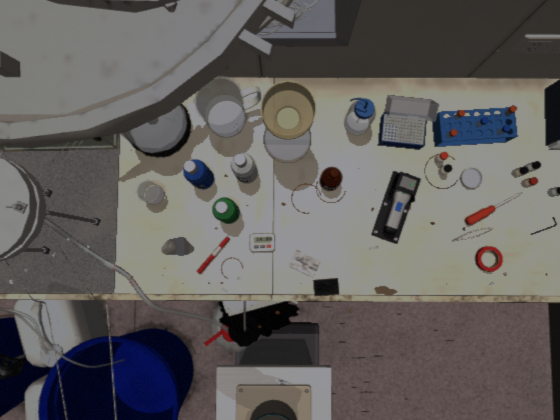

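Top view: amber bottle at (331,178), with a second amber-free clear bottle at (244,167). The blue (198,172) and green (226,210) look-alikes are to be left alone. The dock with scanner is at (397,206), hood towards the upper right. Scene view: amber bottle with sticker at (330,205), scanner at (385,245). I'll enlarge both to confirm.

Run:
```python
import cv2,numpy as np
s=cv2.imread('pics/scene0.png');t=cv2.imread('pics/top0.png')
a=cv2.resize(s[170:280,300:430],(520,440),interpolation=cv2.INTER_CUBIC)
b=cv2.resize(t[160:250,310:430],None,fx=4,fy=4,interpolation=cv2.INTER_CUBIC)
cv2.imwrite('pics/crop1.png',cv2.resize(np.vstack([a[:, :480],b]),(480,800))[:600] if 0 else np.hstack([cv2.resize(a,(400,338)),cv2.resize(b,(400,338)) if 0 else b[:338,60:460]]))
from h import *
d=cams.get_image('top')
for u,v,z,n in[(331,178,120,'amber'),(244,167,170,'clear'),(398,200,52,'scanner'),(262,242,10,'timer'),(213,255,10,'marker'),(152,193,60,'beaker')]:print(n,onz(d,u,v,z))
```

```text
amber [ 659.35445284 -151.03899489  120.        ]
clear [677.70620757  71.95663839 170.        ]
scanner [ 610.82151568 -341.53463494   52.        ]
timer [495.64546945  32.32516491  10.        ]
marker [458.67172719 169.3984994   10.        ]
beaker [626.33878431 331.60052596  60.        ]
```

View pics/crop1.png

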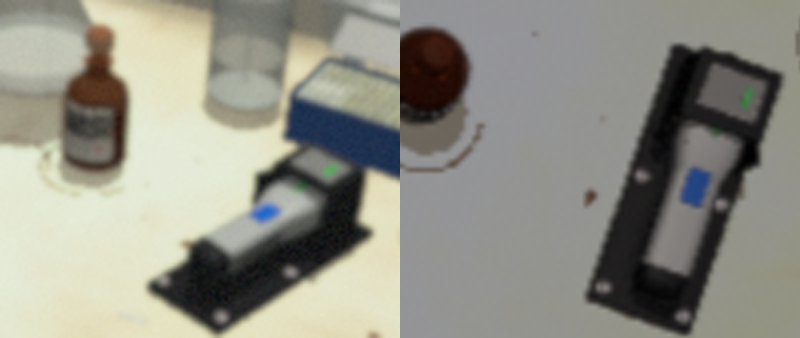

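Confirmed: brown bottle with ground stopper and a barcode sticker facing the robot, at about (659,-151). The scanner with its blue button lies in the black dock at about (611,-342), dock yaw about -18.6°. Next I fly towards the dock.

move_arm(targets="1 -2.66 -3.1 0 0 0 0;1 -2.66 -3.1 0 0 0 0;1 -2.66 -3.1 0 0 0 0;1 -2.66 -3.1 0 0 0 0;1 -2.66 -3.1 0 0 0 0")

```text
clock: 0.57
eef_pos: [304.7, 410.3, 231.1]
tool_rot: [-3.141, 0.0, 2.768]
force: [1.4, -0.4, -0.4]
width: 85.7
gripper_force: 0.0
```

move_arm(targets="1 -2.66 -3.1 0 0 0 0;1 -2.66 -3.1 0 0 0 0;1 -2.66 -3.1 0 0 0 0;1 -2.66 -3.1 0 0 0 0;1 -2.66 -3.1 0 0 0 0")

```text
clock: 0.98
eef_pos: [371.9, 217.5, 231.4]
tool_rot: [3.141, 0.0, 2.768]
force: [1.1, 0.5, -0.2]
width: 85.2
gripper_force: 0.0
```

move_arm(targets="1 -2.66 -3.1 0 0 0 0;1 -2.66 -3.1 0 0 0 0;1 -2.66 -3.1 0 0 0 0;1 -2.66 -3.1 0 0 0 0;1 -2.66 -3.1 0 0 0 0")

```text
clock: 1.4
eef_pos: [439.1, 24.6, 231.4]
tool_rot: [3.141, 0.0, 2.768]
force: [0.2, -0.2, 0.5]
width: 85.9
gripper_force: 0.0
```

move_arm(targets="1 -2.66 -3.1 0 0 0 0;1 -2.66 -3.1 0 0 0 0;1 -2.66 -3.1 0 0 0 0;1 -2.66 -3.1 0 0 0 0;1 0 0 0 0 0 0")

```text
clock: 1.82
eef_pos: [494.5, -137.6, 231.6]
tool_rot: [-3.137, 0.006, 2.757]
force: [0.6, -0.6, 0.8]
width: 85.5
gripper_force: 0.0
```

Run:
```python
from h import *
d=grab('wrist','w1.png');print(d['fovy'],ray(d,280,210),read_state()['qpos'],read_state()['eef_pos'])
for p in[(659,-151,50),(611,-342,52)]:print(proj(d,p))
```

```text
62.461181353648875 (array([ 433.20252083, -112.61279106,  375.04046327]), array([ 0.24979077, -0.10696475, -0.9624134 ])) [ 0.10203827  0.43309036  0.14825709  1.9051294  -0.08259852  0.8078459
  1.48252588] [ 493.23165191 -133.00670391  231.1431135 ]
[327.56368476 328.17299858]
[148.27564597 350.62537464]
```

View pics/w1.png

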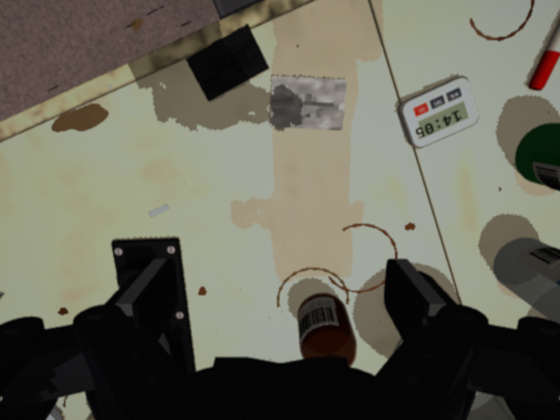

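The wrist view shows the dock tail with screws at (118,251),(172,247),(180,315) on the left. The amber bottle's sticker is at about (320,315), and the clear bottle's sticker is at far right, (545,258). Now I measure the sticker's corners and the dock's.

Run:
```python
from h import *
im=cv2.imread('pics/w1.png')
a=cv2.resize(im[270:370,280:370],None,fx=4,fy=4,interpolation=cv2.INTER_CUBIC)
b=cv2.resize(im[225:325,100:195],None,fx=4,fy=4,interpolation=cv2.INTER_CUBIC)
cv2.imwrite('pics/crop2.png',np.hstack([a,b]))
```

```text
(no output)
```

View pics/crop2.png

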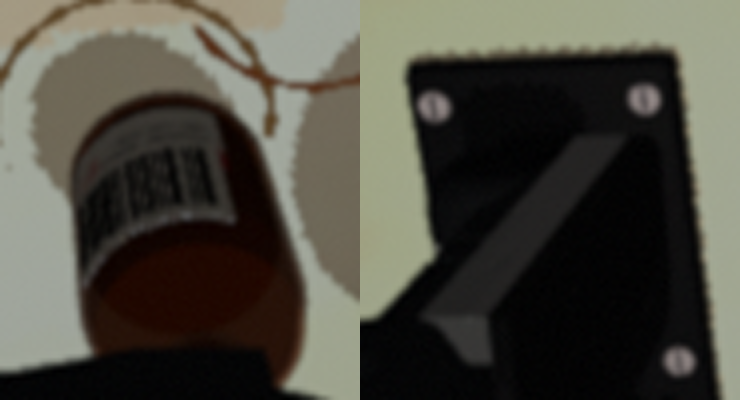

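Run:
```python
from h import *
d=cams.get_image('wrist')
P=lambda u,v,z:onz(d,u,v,z)[:2].round(1)
rb,rt,lt,lb=P(334.2,297.7,32),P(338.7,325,68),P(301,340.7,68),P(300,314,32)
print('sticker',rb,rt,lt,lb)
t=cams.get_image('top');im=t['color'].astype(int)
m=((im[...,0]>im[...,2]*1.5+10)&(im[...,0]<130)).astype(np.uint8);m[:,:310]=0;m[:,350:]=0;m[:160]=0;m[200:]=0
ys,xs=np.nonzero(m);print('amber px',xs.mean(),ys.mean(),xs.min(),xs.max(),ys.min(),ys.max(),onz(t,xs.mean(),ys.mean(),95))
# base-front edge tangents
print('front base',P(317.5,293.3,0))
L,R=P(113,240.5,8),P(179,238,8);e=P(189.5,325,8)
print('tail',L,R,np.linalg.norm(L-R),'edge',e,np.degrees(np.arctan2(*(e-R)[::-1])), 'tailyaw',np.degrees(np.arctan2(*(R-L)[::-1]))-90)
# screws
S=[P(100+x/4,225+y/4,8) for x,y in((75,107),(285,100),(320,361))];print(S)
b=im;blue=((im[...,2]>im[...,0]+50)).astype(np.uint8);blue[:,:375]=0;blue[:,420:]=0;blue[:185]=0;blue[230:]=0
ys,xs=np.nonzero(blue);print('button',len(xs),onz(t,xs.mean(),ys.mean(),53))
```

```text
sticker [ 635.7 -127.2] [ 644.9 -131.4] [ 647.9 -173.3] [ 640.6 -169.5]
amber px 330.7207792207792 177.33766233766235 321 340 168 187 [ 665.46175269 -152.92692132   95.        ]
front base [ 641.6 -145.6]
tail [ 489.4 -335.8] [ 514.4 -265.4] 74.70716163795814 edge [ 619.5 -303.1] -19.73321450840734 tailyaw -19.550644303728077
[array([ 503.8, -336.4]), array([ 524.2, -280. ]), array([ 603.2, -307.9])]
button 41 [ 593.89124966 -342.23538999   53.        ]
```

move_arm(targets="1 -2.9 -3.1 0.8 0 0 -0.4;1 -2.9 -3.1 0.8 0 0 -0.4;1 -2.9 -3.1 0.8 0 0 -0.4;1 -2.9 -3.1 0.8 0 0 -0.4;1 -2.9 -3.1 0.8 0 0 -0.2")

```text
clock: 2.38
eef_pos: [572.0, -315.7, 192.3]
tool_rot: [3.14, -0.001, 2.803]
force: [1.0, 0.5, 0.8]
width: 85.2
gripper_force: 0.0
```

move_arm(targets="1 0 0 0 0 0 0;1 0 0 0 0 0 0;1 0 0 0 0 0 0;1 0 0 0 0 0 0;1 0 0 0 0 0 0")

```text
clock: 2.8
eef_pos: [571.4, -314.3, 193.3]
tool_rot: [3.14, 0.0, 2.802]
force: [-0.1, -0.3, 0.8]
width: 85.2
gripper_force: 0.0
```

Run:
```python
from h import *
d=grab('wrist','w2.png');np.save('w2.npy',d,allow_pickle=True);s=read_state();print(s['qpos'],s['eef_pos'],s['tool_rot'],np.abs(s['qd']).max())
```

```text
[ 0.38664297  0.67409916  0.12727524  1.55226114 -0.10071999  0.92144542
  1.77830374] [ 571.39495054 -314.82226869  193.37356464] [3.14077169e+00 3.15107967e-04 2.80179353e+00] 0.007501603807116514
```

View pics/w2.png

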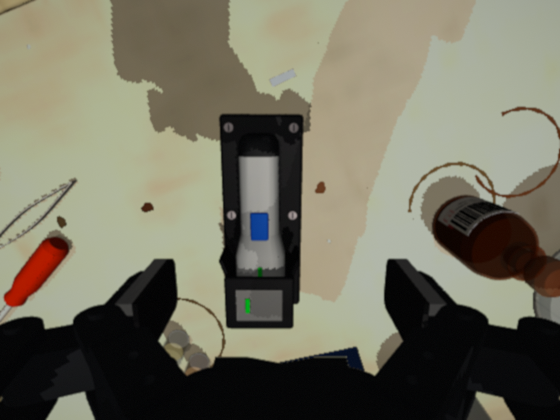

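The settled view shows the dock plate corners at (220,115),(303,116), the scanner at (259,135–275), its button at (260,226), and the amber sticker at about (470,213). I'll measure these with masks.

Run:
```python
from h import *
d=np.load('w2.npy',allow_pickle=True).item();im=d['color'].astype(int)
P=lambda u,v,z:onz(d,u,v,z)[:2]
g=im.max(2)
dark=(g<70)
# plate side edges per row, plate top z=8
l=[];r=[]
for v in range(122,236,6):
    run=np.nonzero(~dark[v,200:260] & (np.arange(200,260)<235))[0]
    u=np.nonzero(dark[v,200:240])[0].min()+200; w=np.nonzero(dark[v,285:315])[0].max()+286
    l.append(P(u,v,8));r.append(P(w,v,8))
l=np.array(l);r=np.array(r)
def yaw(a):
    k=np.linalg.svd(a-np.median(a,0))[2][0];k*=np.sign(k[0]);return np.degrees(np.arctan2(k[1],k[0]))
print('edge yaws',yaw(l),yaw(r))
y=np.radians(-19.7)
for y in np.radians([(yaw(l)+yaw(r))/2]):
    c,s=np.cos(y),np.sin(y);n=np.array([-s,c]);x=np.array([c,s])
    print('n-offs',np.median(l@n),np.median(r@n))
    col=[np.nonzero(dark[90:140,u])[0].min()+90 for u in range(226,298,8)]
    t=np.array([P(u,v,8) for u,v in zip(range(226,298,8),col)]);print('tail',np.median(t@x),col)
    o=x*(np.median(t@x)+98)+n*(np.median(l@n)+np.median(r@n))/2;print('dock',o,np.degrees(y))
    b=(im[...,2]>im[...,0]+60)&(g>90);b[:200]=0;b[250:]=0;b[:,:240]=0;b[:,280:]=0
    vs,us=np.nonzero(b);q=P(us.mean(),vs.mean(),53);print('button in dock',(q-o)@x,(q-o)@n,len(us))
    gr=(g>100)&(im.max(2)-im.min(2)<40);gr[:155]=0;gr[200:]=0;gr[:,:235]=0;gr[:,285:]=0
    for v in(165,180,190):
        us=np.nonzero(gr[v])[0];a,e=P(us.min(),v,50),P(us.max()+1,v,50);print('handle y',(a-o)@n,(e-o)@n)
    p=o-24*x;print('grip',p)
a=cv2.resize(d['color'][180:290,400:540,::-1],None,fx=5,fy=5,interpolation=cv2.INTER_CUBIC);cv2.imwrite('pics/crop3.png',a)
```

```text
edge yaws -19.732238997307647 -19.963653312330475
n-offs -157.91805160246204 -81.34540324467426
tail 578.4745511675769 [np.int64(114), np.int64(114), np.int64(114), np.int64(114), np.int64(114), np.int64(114), np.int64(114), np.int64(114), np.int64(114)]
dock [ 595.67193824 -342.20536317] -19.847946154819063
button in dock -4.720662079566072 -0.46033853834150606 456
handle y -15.127222832611503 14.790642896970047
handle y -15.412763585549548 14.844076741903004
handle y -14.759989252883415 14.880377182664288
grip [ 573.09761078 -334.05675962]
```

View pics/crop3.png

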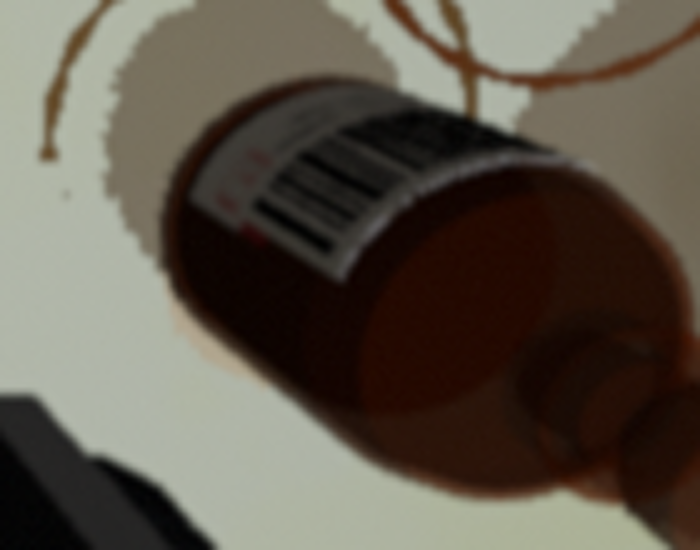

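Run:
```python
from h import *
from scipy.optimize import least_squares
d=np.load('w2.npy',allow_pickle=True).item()
P=lambda u,v,z:onz(d,u,v,z)[:2]
q=lambda a,b:(400+a/5,180+b/5)
lb,lt=P(*q(190,200),32),P(*q(343,278),68);print('left edge',lb,lt)
B=np.array([P(*q(*p),0) for p in[(160,235),(168,190),(200,135),(260,92),(320,75)]])
r=least_squares(lambda c:np.linalg.norm(B-c,axis=1)-30,[661,-152]);print('axis from base',r.x,r.fun)
# side tangents of upright cylinder: left silhouette line -> vertical plane through camera
C=ray(d,0,0)[0][:2];print('cam',ray(d,0,0)[0])
for ax in(r.x,np.array([661,-152]),(r.x+np.array([661,-152]))/2):
  for e in(lb,lt):
    az=np.degrees(np.arctan2(*(e-ax)[::-1]))%360;print(ax,np.linalg.norm(e-ax),'edge az',az,'yaw',az-45.8-180)
s=read_state();
th=s['tool_rot'][2];dl=np.array([573.1,-334.1])-s['eef_pos'][:2];print('to grip, tool xy',dl@[np.cos(th),np.sin(th)],dl@[np.sin(th),-np.cos(th)],'yaw',np.degrees(th))
```

```text
left edge [ 646.66891651 -187.04037426] [ 652.07580228 -178.7916318 ]
axis from base [ 673.07740799 -154.04796386] [ 0.08230171 -0.01159612  0.02335751 -0.22596887  0.2006777 ]
cam [ 509.49724365 -293.17154408  337.12613709]
[ 673.07740799 -154.04796386] 42.25999959872013 edge az 231.3247737794807 yaw 5.524773779480711
[ 673.07740799 -154.04796386] 32.4548385503935 edge az 229.6765060104584 yaw 3.8765060104583995
[ 661 -152] 37.857730810797385 edge az 247.75604021522008 yaw 21.95604021522007
[ 661 -152] 28.23885336295437 edge az 251.5772666744988 yaw 25.777266674498776
[ 667.038704   -153.02398193] 39.64899985089247 edge az 239.0858685017707 yaw 13.285868501770722
[ 667.038704   -153.02398193] 29.79698319219638 edge az 239.8568842109815 yaw 14.05688421098148
to grip, tool xy -8.032781129065105 -17.607173127707505 yaw 160.5309445312755
```

Axis about (667,-153), bottle yaw about +12°, consistent with the scene view. Next I take the grasp: align, then descend to TCP z of about 22.

move_arm(targets="1 -0.8 -1.76 0 0 0 0.4;1 0 0 3.5 0 0 0;1 0 0 3.5 0 0 0;1 0 0 3.0 0 0 0;1 0 0 0 0 0 0")

```text
clock: 3.27
eef_pos: [568.8, -332.6, 87.1]
tool_rot: [3.139, -0.011, 2.793]
force: [-0.8, 0.8, -0.6]
width: 85.4
gripper_force: 0.0
```

move_arm(targets="1 0 0 3 0 0 0;1 0 0 2.5 0 0 0;1 0 0 1.6 0 0 0;1 0 0 0 0 0 0;1 0 0 0 0 0 0")

```text
clock: 3.68
eef_pos: [573.2, -335.9, 22.9]
tool_rot: [3.142, 0.001, 2.793]
force: [0.7, 0.7, 0.2]
width: 85.7
gripper_force: 0.0
```

move_arm(targets="0 0 0.1 0 0 0 0;-0.2 0 0 0 0 0 0;-1 0 0 0 0 0 0;-1 0 0 0 0 0 0;-1 0 0 0 0 0 0")

```text
clock: 4.1
eef_pos: [573.9, -335.6, 23.2]
tool_rot: [-3.141, 0.002, 2.793]
force: [-1.6, 1.1, 8.7]
width: 33.1
gripper_force: 61.7
```

move_arm(targets="-1 0 0 0 0 0 0;-1 0 0 0 0 0 0;-1 0 0 0 0 0 0;-1 0 0 0 0 0 0;-1 0 0 0 0 0 0")

```text
clock: 4.52
eef_pos: [573.8, -335.6, 23.1]
tool_rot: [-3.141, 0.002, 2.792]
force: [-0.4, -0.2, 6.9]
width: 33.3
gripper_force: 61.5
```

Grasped. Now I draw back along dock -x.

move_arm(targets="-1 1 0 0 0 0 0;-1 2 0 0 0 0 0;-1 2.5 0 0 0 0 0;-1 2.5 0 0 0 0 0;-1 0 0 0 0 0 0")

```text
clock: 4.93
eef_pos: [493.2, -306.6, 22.7]
tool_rot: [3.141, -0.005, 2.791]
force: [-8.7, 3.2, 13.6]
width: 33.1
gripper_force: 61.9
```

move_arm(targets="-1 0 0 0 0 0 0;-1 0 0 -1.5 0 0 0;-1 0 0 -2 0 0 0;-1 0 0 -1.5 0 0 0;-1 0 0 0 0 0 0")

```text
clock: 5.35
eef_pos: [499.3, -309.0, 74.3]
tool_rot: [-3.141, 0.004, 2.792]
force: [0.8, -0.0, -1.7]
width: 33.4
gripper_force: 60.3
```

Run:
```python
from h import *
s=read_state();print(s['qpos'],s['eef_pos'],s['width'],s['force'])
d=grab('wrist','w3.png')
```

```text
[ 0.4464141   0.74974673  0.09486315  1.83001739 -0.1209333   0.56286162
  1.83926615] [ 499.28662448 -308.96692155   74.27494193] 33.38013253129886 [ 7.67759368e-01 -6.64446056e-05 -1.73244988e+00]
```

View pics/w3.png

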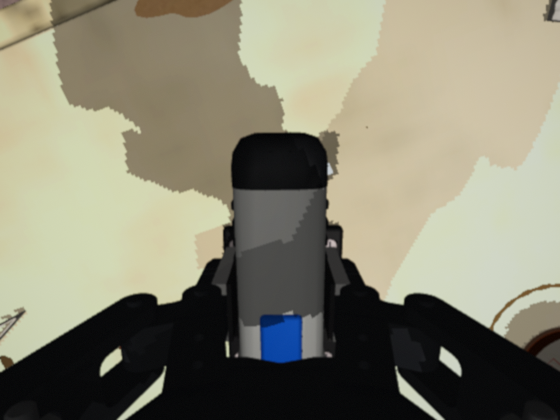

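move_arm(targets="-1 1.8 1.6 0 0 0 0;-1 1.8 1.6 0 0 0 0;-1 1.9 1.7 0 0 0 0;-1 1.8 1.6 0 0 0 0;-1 1.8 1.7 0 0 0 0")

```text
clock: 5.82
eef_pos: [438.6, -198.5, 70.6]
tool_rot: [-3.142, -0.003, 2.792]
force: [0.3, 0.6, -3.4]
width: 33.0
gripper_force: 60.3
```

move_arm(targets="-1 0 0 -0.6 0 0 -5;-1 0 0 0.6 0 0 -6;-1 0 0 1.4 0 0 -6;-1 0 0 1.4 0 0 -6;-1 0 0 1.4 0 0 -6")

```text
clock: 6.23
eef_pos: [439.8, -199.2, 28.3]
tool_rot: [3.141, -0.001, -2.98]
force: [0.1, -0.3, -2.8]
width: 33.1
gripper_force: 60.3
```

move_arm(targets="-1 0 0 0 0 0 -3;-1 0 0 0 0 0 0;-1 0 0 0 0 0 0;-1 0 0 0 0 0 0;-1 0 0 0 0 0 0")

```text
clock: 6.65
eef_pos: [440.5, -199.7, 29.8]
tool_rot: [-3.141, 0.0, -2.934]
force: [-0.1, -0.2, -2.6]
width: 32.8
gripper_force: 60.3
```

Run:
```python
from h import *
s=read_state();p=s['eef_pos'];th=s['tool_rot'][2]-np.pi;print(s['qpos'],p,s['tool_rot'],'yaw',np.degrees(th))
x=np.array([np.cos(th),np.sin(th)]);n=np.array([-x[1],x[0]])
st=np.array([637.7,-159.2]);o=p[:2]+23.8*x
print('sticker in scanner',(st-o)@x,(st-o)@n,50-(p[2]+17.9))
d=grab('wrist','w4.png');grab('scene','s4.png');np.save('w4.npy',d,allow_pickle=True)
a=cv2.imread('pics/w4.png');b=cv2.imread('pics/s4.png')[150:300,250:450]
cv2.imwrite('pics/c4.png',np.hstack([cv2.resize(a,(400,300)),cv2.resize(b,(400,300),interpolation=cv2.INTER_CUBIC)]))
```

```text
[ 0.38791621  0.74400709 -0.03008059  2.12123338  0.07489741  0.2770336
  2.07259544] [ 440.46986864 -199.72957237   29.80194983] [-3.14135842e+00  1.84003116e-04 -2.93352859e+00] yaw -348.07880752458254
sticker in scanner 177.54843535366058 -1.0856023736814027 2.29805016973571
```

View pics/c4.png

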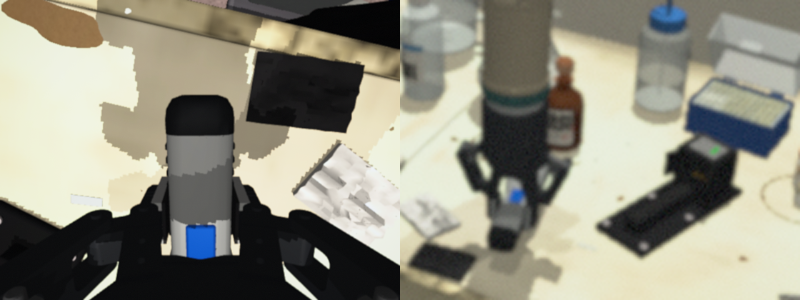

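Left half: scanner gripped straight. Right half: it is aimed at the standing amber bottle. Sticker sits at about (178,-1,2) mm in the scanner frame. Raise 2 mm and hold for over 2 s.

move_arm(targets="-1 0 0 -0.2 0 0 0;-1 0 0 0 0 0 0;-1 0 0 0 0 0 0;-1 0 0 0 0 0 0;-1 0 0 0 0 0 0")

```text
clock: 7.17
eef_pos: [440.4, -199.7, 31.8]
tool_rot: [-3.142, 0.0, -2.933]
force: [0.5, 0.3, -2.0]
width: 33.0
gripper_force: 60.3
```

move_arm(targets="-1 0 0 0 0 0 0;-1 0 0 0 0 0 0;-1 0 0 0 0 0 0;-1 0 0 0 0 0 0;-1 0 0 0 0 0 0")

```text
clock: 7.58
eef_pos: [440.3, -199.6, 31.7]
tool_rot: [3.142, -0.0, -2.933]
force: [0.1, 0.3, -3.3]
width: 33.4
gripper_force: 60.3
```

move_arm(targets="-1 0 0 0 0 0 0;-1 0 0 0 0 0 0;-1 0 0 0 0 0 0;-1 0 0 0 0 0 0;-1 0 0 0 0 0 0")

```text
clock: 8.0
eef_pos: [440.4, -199.7, 31.7]
tool_rot: [-3.142, 0.0, -2.932]
force: [-0.3, -0.0, -3.5]
width: 33.0
gripper_force: 60.3
```

move_arm(targets="-1 0 0 0 0 0 0;-1 0 0 0 0 0 0;-1 0 0 0 0 0 0;-1 0 0 0 0 0 0;-1 0 0 0 0 0 0")

```text
clock: 8.42
eef_pos: [440.4, -199.7, 31.7]
tool_rot: [3.142, -0.0, -2.933]
force: [0.1, 1.1, -3.2]
width: 32.6
gripper_force: 60.3
```

move_arm(targets="-1 0 0 0 0 0 0;-1 0 0 0 0 0 0;-1 0 0 0 0 0 0;-1 0 0 0 0 0 0;-1 0 0 0 0 0 0")

```text
clock: 8.83
eef_pos: [440.3, -199.6, 31.7]
tool_rot: [3.142, -0.0, -2.932]
force: [0.0, -0.1, -3.2]
width: 33.1
gripper_force: 60.3
```

Run:
```python
from h import *
s=read_state();print(s['clock'],s['eef_pos'],s['tool_rot'],np.abs(s['qd']).max())
d=grab('scene','s5.png')
im=d['color'];print([proj(d,(637.7,-159.2,50)),proj(d,(667,-153,120))])
# sticker check: white pixels just round the predicted spot
```

```text
8.8333 [ 440.34823131 -199.62268885   31.69500682] [ 3.14153938e+00 -3.54435315e-05 -2.93240342e+00] 0.0015542867976576949
[array([327.18444683, 211.08582385]), array([330.94982148, 182.98684592])]
```

Held still for over 2 s. Now I return: raise, turn back, translate to the pre-dock pose.

move_arm(targets="-1 0 0 -1.4 0 0 3;-1 0 0 -1.4 0 0 6;-1 0 0 -1.4 0 0 6;-1 0 0 0 0 0 6;-1 0 0 0 0 0 6")

```text
clock: 9.3
eef_pos: [441.0, -199.9, 74.6]
tool_rot: [3.142, 0.002, 2.874]
force: [-0.5, 0.5, -2.3]
width: 33.3
gripper_force: 60.5
```

move_arm(targets="-1 0 0 0 0 0 5;-1 -2.2 -2 0 0 0 0;-1 -2.3 -2.1 0 0 0 0;-1 -2.3 -2.1 0 0 0 0;-1 -2.3 -2 0 0 0 0")

```text
clock: 9.72
eef_pos: [498.1, -309.1, 73.8]
tool_rot: [-3.141, -0.0, 2.792]
force: [1.2, 0.4, -1.7]
width: 33.1
gripper_force: 60.5
```

move_arm(targets="-1 0 0 0 0 0 0;-1 0 0 0 0 0 0;-1 0 0 0 0 0 0;-1 0 0 0 0 0 0;-1 0 0 0 0 0 0")

```text
clock: 10.13
eef_pos: [497.3, -306.4, 73.6]
tool_rot: [3.141, -0.001, 2.793]
force: [0.8, 0.4, -2.4]
width: 32.8
gripper_force: 60.4
```

```bash
cat > pre.py <<'E'
from h import *
s=read_state();p=s['eef_pos'];th=s['tool_rot'][2]
X=np.array([np.cos(th),np.sin(th)]);Y=np.array([np.sin(th),-np.cos(th)])
home=np.array([573.8,-335.6]);e=home-p[:2]
print(p,'yaw',np.degrees(th),'home in tool x,y',e@X,e@Y,'turn tool z',np.degrees(th)-np.degrees(2.792),'down',p[2]-23.1,s['force'],s['width'])
E
python3 pre.py
```

```text
[ 497.3247603  -306.41348234   73.57206329] yaw 160.05498333560584 home in tool x,y -81.844338674092 -1.3488245572548767 turn tool z 0.08516693507999662 down 50.47206329162646 [ 0.81123638  0.38713242 -2.35095534] 32.80609429519093
```

Lower onto the rail with a 1.3 mm side correction.

move_arm(targets="-1 0 -0.13 2 0 0 0;-1 0 0 2 0 0 0;-1 0 0 0.6 0 0 0;-1 0 0 0.3 0 0 0;-1 0 0 0 0 0 0")

```text
clock: 10.55
eef_pos: [497.1, -308.4, 24.4]
tool_rot: [3.141, -0.001, 2.793]
force: [0.1, 0.3, -2.8]
width: 33.1
gripper_force: 60.4
```

move_arm(targets="-1 -1.5 0 0 0 0 0;-1 -1.5 0 0 0 0 0;-1 -1.5 0 0 0 0 0;-1 -1.5 0 0 0 0 0;-1 0 0 0 0 0 0")

```text
clock: 10.97
eef_pos: [558.2, -330.8, 26.5]
tool_rot: [-3.141, 0.007, 2.794]
force: [1.5, 0.4, -2.4]
width: 32.8
gripper_force: 60.4
```

```bash
python3 pre.py
```

```text
[ 558.19249166 -330.79838389   26.45206557] yaw 160.0574973939504 home in tool x,y -16.309330573959944 0.8096727048533777 turn tool z 0.08768099342455571 down 3.3520655741713767 [ 1.50613467  0.39912926 -2.40352995] 32.75465989275709
```

move_arm(targets="-1 -0.5 0.05 0 0 0 0;-1 -0.5 0 0.1 0 0 0;-1 -0.3 0 0.1 0 0 0;-1 -0.2 0 0 0 0 0;-1 0 0 0 0 0 0")

```text
clock: 11.38
eef_pos: [566.7, -333.9, 23.1]
tool_rot: [3.141, -0.003, 2.792]
force: [-3.3, 1.8, 5.8]
width: 32.9
gripper_force: 61.2
```

move_arm(targets="-1 -0.1 0 0 0 0 0;-1 -0.1 0 0 0 0 0;-1 0 0 0 0 0 0;-1 0 0 0 0 0 0;-1 0 0 0 0 0 0")

```text
clock: 11.8
eef_pos: [568.4, -334.7, 23.1]
tool_rot: [3.141, -0.003, 2.792]
force: [-4.5, 0.9, 6.2]
width: 33.3
gripper_force: 61.4
```

```bash
python3 pre.py
```

```text
[ 568.38495046 -334.67252555   23.11425245] yaw 159.95529594415677 home in tool x,y -5.404930366053192 0.9847325280878013 turn tool z -0.014520456369069734 down 0.014252451078323958 [-4.45739923  0.90990611  6.2281567 ] 33.27756894666002
```

move_arm(targets="-1 -0.15 0 0 0 0 0;-1 -0.15 0 0 0 0 0;-1 0 0 0 0 0 0;-1 0 0 0 0 0 0;-1 0 0 0 0 0 0")

```text
clock: 12.22
eef_pos: [571.5, -336.0, 23.1]
tool_rot: [-3.141, -0.002, 2.792]
force: [-4.5, 2.0, 5.8]
width: 33.2
gripper_force: 61.4
```

move_arm(targets="-1 -0.1 0 0 0 0 0;-1 -0.1 0 0 0 0 0;-1 0 0 0 0 0 0;-1 0 0 0 0 0 0;-1 0 0 0 0 0 0")

```text
clock: 12.63
eef_pos: [573.1, -336.6, 23.1]
tool_rot: [-3.142, -0.002, 2.792]
force: [-4.7, 0.8, 5.4]
width: 33.3
gripper_force: 61.5
```

```bash
python3 pre.py
```

```text
[ 573.1192536  -336.58962751   23.12994226] yaw 159.95288611556683 home in tool x,y -0.3002635831097346 1.1630219475463757 turn tool z -0.016930284959016717 down 0.029942255878300017 [-4.71676478  0.78824455  5.41223688] 33.28536892268454
```

move_arm(targets="-1 -0.1 0.1 0 0 0 0;-1 -0.1 0 0 0 0 0;-1 0 0 0 0 0 0;-1 0 0 0 0 0 0;-1 0 0 0 0 0 0")

```text
clock: 13.05
eef_pos: [574.2, -336.5, 23.1]
tool_rot: [-3.141, -0.004, 2.791]
force: [-6.6, 1.5, 7.2]
width: 33.1
gripper_force: 61.7
```

move_arm(targets="-1 -0.1 0 0 0 0 0;-1 -0.1 0 0 0 0 0;-1 0 0 0 0 0 0;-1 0 0 0 0 0 0;-1 0 0 0 0 0 0")

```text
clock: 13.47
eef_pos: [574.2, -336.5, 23.1]
tool_rot: [-3.142, -0.008, 2.791]
force: [-10.8, 4.0, 11.1]
width: 33.2
gripper_force: 62.2
```

```bash
python3 pre.py
```

```text
[ 574.23029526 -336.48822081   23.12085109] yaw 159.92647334998702 home in tool x,y 0.7090163484122637 0.6865755920818327 turn tool z -0.043343050538823036 down 0.020851090307512976 [-10.78903379   3.959132    11.13046899] 33.22384386446896
```

At the stop (position fixed, force rising). I relax 1 mm and release.

move_arm(targets="-1 0.15 0 0 0 0 0;-0.1 0 0 0 0 0 0;0.3 0 0 0 0 0 0;0.6 0 0 0 0 0 0;1 0 0 0 0 0 0")

```text
clock: 13.88
eef_pos: [578.1, -336.7, 22.8]
tool_rot: [-3.142, 0.002, 2.792]
force: [-0.0, 0.0, -0.7]
width: 72.9
gripper_force: 0.0
```

move_arm(targets="1 0 0 0 0 0 0;1 0 0 0 0 0 0;1 0 0 0 0 0 0;1 0 0 -1 0 0 0;1 0 0 -2 0 0 0")

```text
clock: 14.3
eef_pos: [575.5, -335.5, 51.0]
tool_rot: [3.141, -0.005, 2.792]
force: [-0.6, -0.7, 1.8]
width: 85.2
gripper_force: 0.0
```

move_arm(targets="1 0 0 -3.5 0 0 0;1 0 0 -3.5 0 0 0;1 0 0 -3.5 0 0 0;1 0 0 -3.5 0 0 0;1 0 0 0 0 0 0")

```text
clock: 14.72
eef_pos: [581.3, -339.3, 201.7]
tool_rot: [-3.139, 0.014, 2.792]
force: [0.6, -1.4, 0.5]
width: 85.4
gripper_force: 0.0
```

move_arm(targets="1 0 0 0 0 0 0;1 0 0 0 0 0 0;1 0 0 0 0 0 0;1 0 0 0 0 0 0;1 0 0 0 0 0 0")

```text
clock: 15.13
eef_pos: [576.6, -336.2, 191.2]
tool_rot: [3.141, -0.003, 2.792]
force: [0.2, 0.4, 0.1]
width: 85.4
gripper_force: 0.0
```

Run:
```python
from h import *
d=grab('wrist','w6.png');im=d['color'].astype(int);g=im.max(2)
x=np.array([np.cos(np.radians(-19.85)),np.sin(np.radians(-19.85))]);n=np.array([-x[1],x[0]]);o=np.array([595.67,-342.2])
b=(im[...,2]>im[...,0]+60)&(g>90)
k,_,st,c=cv2.connectedComponentsWithStats(b.astype(np.uint8))
for i in range(1,k):
    if st[i,4]>150:
        q=onz(d,*c[i],53)[:2];print(c[i],st[i,4],(q-o)@x,(q-o)@n)
```

```text
[279.01886792 215.38574423] 477 -3.1513796230084115 -2.3806022939707487
```

View pics/w6.png

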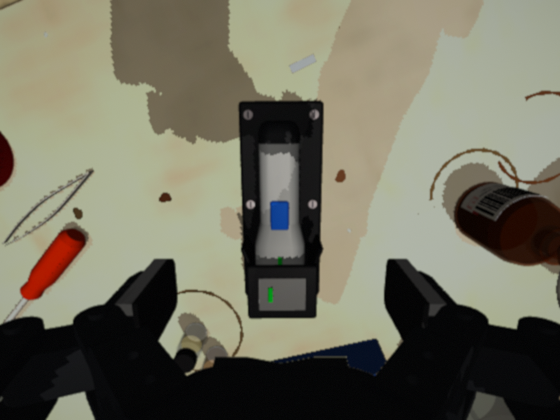

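The scanner is fully home in the dock (button (279,215), same relation to the dock as at the start). The gripper is clear of everything and the amber bottle stands.

```bash
python3 -c "
from cell import order
print(order.finish_job())"
```

```text
the job is handed in; nothing more can be done
None
```

I aimed the scanner level and squarely at the amber bottle's barcode from about 10 cm and held it still for over 2 s. I then pushed it back in the dock to the stop, released it and handed the job in; no read signal or verdict came back to confirm it.

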